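Clamp down the lid of the transport case

TASK

Close up the transport case for shipping: turn the three black T-handle knobs on its lid clockwise (seen from above), each past its free run and on through the last stiff bit until it comes up hard against its stop. Do the single knob on the far side first, then the left one of the near pair, then the right one (left and right as the robot sees them). Leave the bottle, the carton and the marker beside the case where they are.

Things in the scene. Friction and masses are not known exactly. Their poses are not given: they have to be found in the camera images.
- case: Grey plastic transport case with a flat white lid, standing fixed on the table; lid 290 (x) by 390 (y) mm, its top 120 mm above the table. Origin: centre of the underside, on the table; x towards the long edge with the single knob, y along the length, z up.
- single_bar (a point): The single knob: alone near the case's far long edge, in the middle (case frame x +70, y 0 mm). Black plastic bar 110 x 20 x 24 mm (l, w, h), centred on an upright captive bolt; its underside is 22 mm, its top 46 mm above the lid. This point: on the bolt's axis at the bar's mid-height; z up, x along the bar (both ends alike).
- single_bite (a joint): Bite of the single knob's bolt, rad, growing clockwise from above: 0 while the knob runs free (0.06 N m, for 2.4 to 3.4 rad; where that ends differs from knob to knob and can only be felt), then rising to 0.22 at the hard stop over the last stiff bit (0.32 N m, so 8 N at 40 mm from the axis). Stays where it is left.
- left_bar (a point): The left knob of the near pair (case frame x -50, y +115 mm; left as the robot sees it, +y). Black plastic bar 110 x 20 x 24 mm (l, w, h), centred on an upright captive bolt; its underside is 22 mm, its top 46 mm above the lid. This point: on the bolt's axis at the bar's mid-height; z up, x along the bar (both ends alike).
- left_bite (a joint): Bite of the left knob's bolt, rad, growing clockwise from above: 0 while the knob runs free (0.06 N m, for 2.4 to 3.4 rad; where that ends differs from knob to knob and can only be felt), then rising to 0.22 at the hard stop over the last stiff bit (0.32 N m, so 8 N at 40 mm from the axis). Stays where it is left.
- right_bar (a point): The right knob of the near pair (case frame x -50, y -115 mm; right as the robot sees it, -y). Black plastic bar 110 x 20 x 24 mm (l, w, h), centred on an upright captive bolt; its underside is 22 mm, its top 46 mm above the lid. This point: on the bolt's axis at the bar's mid-height; z up, x along the bar (both ends alike).
- right_bite (a joint): Bite of the right knob's bolt, rad, growing clockwise from above: 0 while the knob runs free (0.06 N m, for 2.4 to 3.4 rad; where that ends differs from knob to knob and can only be felt), then rising to 0.22 at the hard stop over the last stiff bit (0.32 N m, so 8 N at 40 mm from the axis). Stays where it is left.
- bottle: Green water bottle, 74 mm diameter, 190 mm tall, standing beside the case on its left; origin at the centre of its foot. Not to be disturbed.
- carton: Medicine carton, white with a dull pink band, 60 x 125 x 30 mm, lying to the right of the case; origin at the centre of its underside. Not to be disturbed.
- marker: Flat black highlighter pen with a green end, 105 x 26 x 16 mm, lying to the right of the case; origin at the centre of its underside. Not to be disturbed.

How it is judged (in metres and radians):
On the way, in this order (a step that is already met when the one before it is completed fails the run):
1. the single knob is tight (its bite beyond 0.15 of 0.22 rad) (value of joint single_bite above 0.15 rad), for 0.1 s.
2. the left knob is tight (its bite beyond 0.15 of 0.22 rad) (value of joint left_bite above 0.15 rad), for 0.1 s.
3. the right knob is tight (its bite beyond 0.15 of 0.22 rad) (value of joint right_bite above 0.15 rad), for 0.1 s.
At the end, for the whole second after the job is handed in: All three knobs are tight against their stops: each bite joint above 0.15 rad (hard stop at 0.22) and at rest; bottle, carton and marker not moved by more than 30 mm at any time (value of joint each of single_bite, left_bite, right_bite above 0.15 rad and velocity of joint each of single_bite, left_bite, right_bite below 0.05 rad/s); the robot touches nothing.
It fails at once if the bottle is moved by more than 30 mm (distance of bottle from where it was at the start of the episode above 0.03 m).
It fails at once if the carton is moved by more than 30 mm (distance of carton from where it was at the start of the episode above 0.03 m).
It fails at once if the marker is moved by more than 30 mm (distance of marker from where it was at the start of the episode above 0.03 m).
It also fails if it takes over 72 s, if anything falls off the work surface, if the arm or the gripper's body presses on something with over 40 N, if the wrist force passes 120 N, or if a joint passes its speed limit or range.

ROBOT

A 6-joint arm with a two-finger parallel gripper is mounted at the origin on the work surface. World frame = base frame: x ahead of the robot, y to its left, z up, the work surface at z = 0. Lengths are in mm, angles in rad, forces in N, time in s.
With the tool pointing down it reaches from about 275 to 1000 mm from the base axis. Payload 8.4 kg.
Tool frame: the origin (TCP) lies midway between the tips of the shut fingers; the grasp point (between the pads) lies 19 mm behind it; z points along the fingers, y is the line along which they close (so a half turn about z gives the same grasp; the last joint's range is limited). The gripper opens to 85 mm and grips with 20 to 120 N. Pads are 22 mm wide; open, the fingers measure 114 mm over their backs; the gripper's body (76 mm by 85 mm) begins 54 mm behind the grasp point. The pads swing forward as they close: fully open they stand 13 mm farther back than shut.
Start: joints at [-1.198, 0.353, 1.633, -0, 1.155, -0.002], TCP at [228.803, -581.616, 231.281] pointing down, gripper open.
Joint ranges: [-2.63, 2.63], [-0.92, 2.1], [0.06, 2.66], [-1.3, 4.44], [0, 2.69], [-3.02, 3.02]. Speed limits (rad/s): [2.22, 2.22, 2.79, 3.14, 3.14, 3.14].

INTERFACE

Orientations are given as [roll, pitch, yaw] about the fixed x, y, z axes, in that order (R = Rz(yaw) Ry(pitch) Rx(roll)).
In Python, from rig import r, cams gives the robot as it stands. The module is installed in compiled form; this text tells all that it offers.
- The arm moves only by the tool send_rows, never from a script. Its argument "targets" is one flat list of numbers, 7 for each row, row after row: the shift along the tool's x, y, z in m, then the turn, a rotation vector about the tool's x, y, z in rad, then the opening, from -1 (shut) to 1 (fully open). In form: [tx, ty, tz, wx, wy, wz, fingers, tx, ty, tz, wx, wy, wz, fingers, ...]. A call has 1 to 12 rows; each row is the pose to reach, as a shift and turn from the pose commanded when the call began, along the tool's axes at that moment; what a row does not reach only later rows make up. A row lasts 1/12 s, in which the tool goes at most 41.7 mm and 7.16 degrees, less where a joint would pass 70% of its speed; a pose out of reach is approached as far as the arm can. A call with a gripper value outside its range is refused whole. The fingers move at their own pace and stop on an object; "grip_force" is the grip in N (left out, the last holds). Time passes only in rows, so rows that repeat a pose let the fingers close. It gives the time, the measured TCP pose, the force, the opening and the grip force at its end, in the units of the state.
- r.sense(): the state, without advancing time (a new reading comes with each control period).
- cams.grab_frame(name): name is "scene" or "side" or "wrist"; returns a dict with "color" (400x640x3 uint8, blue, green, red), "fx", "fy", "cx", "cy" (pixels), "k1" (the pictures are not rectified: a ray, as slopes to the right and down, at radius r is drawn at 1 + k1 r^2 times it, then the intrinsics apply), "xyz" and "attitude" of the camera in the world. Camera axes: x right, y down, z forward; pixel columns grow to the right and rows downward; lengths in mm; the calibration is good to about 2 mm. A picture is of the moment at which its call begins. There is no depth.
- r.sign_off(): hands the job in; it is judged then, once.
The state is a dict: "clock": time; "qpos": joint angles; "qvel": joint speeds; "joint_efforts": joint torques, N m; "eef_pos": TCP position; "tcp_rot": TCP orientation; "contact_force": force on the tool from outside, world axes, zero at the start; "wrist_torque": the same for the moment, N m; "opening": opening from 0.0 (shut) to 1.0 (fully open); "grasp_force": force on a finger pad.
Only numpy, scipy, OpenCV 4.12 (cv2) and the standard library are available. Lean on these libraries where they do the work, as an engineer would, in place of code of your own. Each camera call takes 0.05 s, during which the arm holds its last target. There are 200 camera calls.

## Working session

There is one attempt and no reset: what is moved stays moved. The work goes in short steps, Python scripts to look and compute and a tool call to move; the robot and the scene stay as the last step left them, time stands still between calls to the robot, and variables do not carry over. Pictures are saved under pics/ and viewed, at most 10 in all, crops included, and the job is handed in when it is done.

Besides the shell and the picture viewer there is one more tool, called after "Emit:" by a JSON object that holds its "api" and its "payload". send_rows: Moves the arm, as the interface text tells. Its arguments: {"type":"object","properties":{"targets":{"type":"array"},"grip_force":{"type":"number"}},"required":["targets"]}

```bash
mkdir -p pics; cat > h.py <<'E'
from rig import r, cams
import numpy as np, cv2
from scipy.spatial.transform import Rotation as R
def grab(n):
    return cams.grab_frame(n)
def camR(f):
    a=np.array(f["attitude"],float)
    return a if a.shape==(3,3) else R.from_euler('xyz',a).as_matrix()
def ray(f,u,v):
    d=np.array([(u-f["cx"])/f["fx"],(v-f["cy"])/f["fy"]]); s=d.copy()
    for _ in range(30): s=d/(1+f["k1"]*(s@s))
    w=camR(f)@np.array([s[0],s[1],1]); return np.array(f["xyz"],float),w/np.linalg.norm(w)
def onz(f,u,v,z):
    o,w=ray(f,u,v); return o+w*(z-o[2])/w[2]
def tri(rays):
    A=0;b=0
    for o,w in rays:
        P=np.eye(3)-np.outer(w,w);A=A+P;b=b+P@o
    p=np.linalg.solve(A,b); return p,[np.linalg.norm((np.eye(3)-np.outer(w,w))@(p-o)) for o,w in rays]
E
python3 - <<'E'
from h import *
s=r.sense(); print(s)
ims=[]
for n in ["scene","side","wrist"]:
    f=grab(n); cv2.imwrite(f"pics/{n}0.png",f["color"]); print(n,{k:f[k] for k in f if k!="color"})
E
```

```text
{'clock': 0.0, 'qpos': array([-1.19837757e+00,  3.53668109e-01,  1.63412054e+00,  2.48105103e-05,
        1.15520264e+00, -2.38673021e-03]), 'qvel': array([-0.00277305,  0.00114293,  0.00034969,  0.00022396,  0.00112866,
       -0.00021921]), 'joint_efforts': array([-4.66034253e-04, -6.05245256e+01, -3.42071700e+01,  2.68097519e-04,
        9.32007737e-03, -6.15870661e-06]), 'eef_pos': array([ 228.65106155, -581.1678979 ,  230.55503447]), 'tcp_rot': array([-3.14019408e+00, -2.60226072e-05,  3.74795440e-01]), 'contact_force': array([ 0.5466634 ,  0.03134332, -0.08565015]), 'wrist_torque': array([-0.00197434, -0.00971439, -0.01596823]), 'grasp_force': 0.0, 'opening': 0.9989918892114286}
scene {'fx': 413.3884684823565, 'fy': 413.3884684823565, 'cx': 326.1395658924802, 'cy': 197.84318450027274, 'k1': -0.09717780312063812, 'xyz': array([ 892.27080267, -579.50899933,  688.20438151]), 'attitude': array([-2.27429503,  0.00279787,  0.48745635])}
side {'fx': 390.414054581922, 'fy': 390.414054581922, 'cx': 323.38350057440664, 'cy': 198.18571196000042, 'k1': -0.07467361860519628, 'xyz': array([677.50966015, 726.99676462, 954.55522629]), 'attitude': array([-2.4655371 , -0.01765316,  3.00311133])}
wrist {'fx': 301.89670238973105, 'fy': 301.89670238973105, 'cx': 320.9673759872899, 'cy': 193.57260127771468, 'k1': 0.000302407462949054, 'xyz': array([ 305.71026949, -552.2160397 ,  372.78471708]), 'attitude': array([ 2.81923641e+00,  1.96049105e-03, -1.19676240e+00])}
```

View pics/scene0.png

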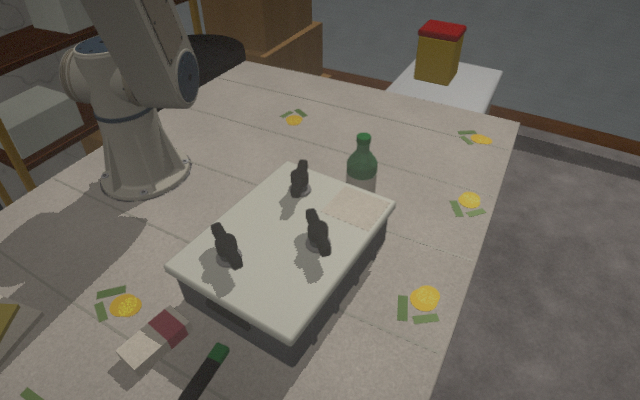

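View pics/side0.png

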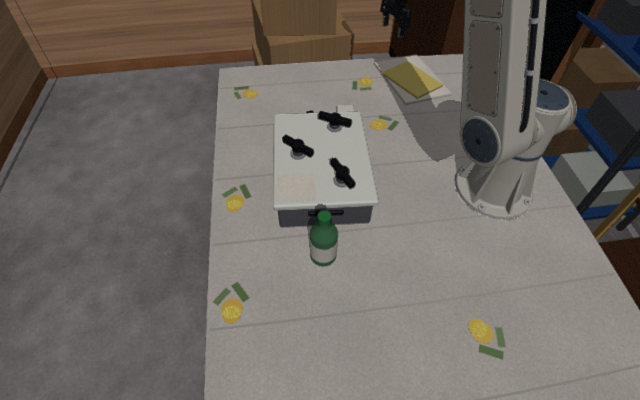

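The scene view shows the right knob at about (227,246), the single one at (318,232) and the left one at (300,179). In the side view they are left (342,172), single (298,146) and right (335,121). The bottle stands clear of the case on the left, and the carton and marker are to its right.

```bash
python3 - <<'E'
from h import *
seeds={"scene":{"single":(318,232),"left":(300,179),"right":(227,246)},"side":{"single":(298,146),"left":(342,172),"right":(335,121)}}
F={};E={}
for n in seeds:
    f=F[n]=grab(n); g=f["color"].max(2)
    m=(g<(75 if n=="scene" else 45)).astype(np.uint8)
    k,l,st,c=cv2.connectedComponentsWithStats(m)
    for kn,(u,v) in seeds[n].items():
        w=l[v-6:v+7,u-6:u+7]; i=np.bincount(w[w>0]).argmax()
        ys,xs=np.where(l==i); P=np.c_[xs,ys].astype(float)
        rc=cv2.minAreaRect(P.astype(np.float32)); b=cv2.boxPoints(rc)
        # long axis midpoints of short sides
        e=[np.linalg.norm(b[j]-b[(j+1)%4]) for j in range(4)]
        j=int(np.argmin(e[:2])); a1=(b[j]+b[j+1])/2; a2=(b[(j+2)%4]+b[(j+3)%4])/2
        E[n,kn]=(P.mean(0),a1,a2,rc)
        q1=onz(f,*a1,154)[:2];q2=onz(f,*a2,154)[:2]
        print(n,kn,len(P),st[i][:4],rc[1],"ctr@154",onz(f,*P.mean(0),154)[:2].round(1),"mid",((q1+q2)/2).round(1),"len",np.linalg.norm(q1-q2).round(1),"ang",np.degrees(np.arctan2(*(q1-q2)[::-1])).round(1))
for kn in ["single","left","right"]:
    for t in (0,):
        p,res=tri([ray(F[n],*E[n,kn][t]) for n in F]); print(kn,"tri centroid",p.round(1),np.round(res,1))
    p,res=tri([ray(F[n],*((E[n,kn][1]+E[n,kn][2])/2)) for n in F]); print(kn,"tri mid",p.round(1),np.round(res,1))
# lid
for n in F:
    f=F[n]; hsv=cv2.cvtColor(f["color"],cv2.COLOR_BGR2HSV); 
    print(n,"lid hsv",hsv[[200,230,260],[340,270,290]].tolist() if n=="scene" else hsv[[130,160],[290,320]].tolist())
E
```

```text
scene single 695 [306 209  24  48] (48.14044952392578, 19.65128517150879) ctr@154 [ 628.1 -118.4] mid [ 625.  -114.2] len 123.5 ang 125.2
scene left 480 [291 160  17  38] (37.0, 16.0) ctr@154 [517.    3.1] mid [513.6   8.5] len 128.8 ang 120.8
scene right 762 [211 223  32  47] (49.51961898803711, 20.976398468017578) ctr@154 [ 502.  -223.3] mid [ 497.9 -219.9] len 123.8 ang 140.0
side single 301 [283 135  30  22] (32.96905517578125, 13.619460105895996) ctr@154 [ 623.1 -113. ] mid [ 624.8 -114.1] len 119.6 ang -58.1
side left 314 [330 159  25  29] (33.98823165893555, 13.86362075805664) ctr@154 [510.9  11.1] mid [512.4   7.2] len 120.3 ang -79.0
side right 293 [319 111  32  16] (32.18186569213867, 12.687715530395508) ctr@154 [ 495.9 -220.2] mid [ 496.5 -219.2] len 102.0 ang -18.3
single tri centroid [ 624.5 -115.5  150.8] [1.8 1.8]
single tri mid [ 624.8 -115.   151.4] [1. 1.]
left tri centroid [511.8   8.2 149.6] [1.8 1.8]
left tri mid [512.7   7.9 151.9] [1.1 1.1]
right tri centroid [ 497.5 -221.4  151.5] [2.3 2.3]
right tri mid [ 497.2 -220.6  151.7] [1.5 1.5]
scene lid hsv [[19, 34, 178], [30, 21, 171], [26, 21, 171]]
side lid hsv [[30, 12, 167], [25, 9, 165]]
```

Emit:
{"api": "send_rows", "payload": {"targets": [0,0,-0.04,0,0,0,1,0,0,-0.07,0,0,0,1,0.036,-0.019,-0.07,0,0,-0.12,1,0.072,-0.038,-0.07,0,0,-0.24,1,0.108,-0.058,-0.07,0,0,-0.36,1,0.144,-0.077,-0.07,0,0,-0.48,1,0.18,-0.096,-0.07,0,0,-0.6,1,0.216,-0.115,-0.07,0,0,-0.72,1,0.252,-0.135,-0.07,0,0,-0.84,1,0.288,-0.154,-0.07,0,0,-0.96,1,0.324,-0.173,-0.07,0,0,-1.08,1,0.36,-0.193,-0.07,0,0,-1.2,1]}}

```text
clock: 1.25
eef_pos: [494.1, -268.5, 301.4]
tcp_rot: [3.141, 0.0, 1.581]
contact_force: [0.3, -1.0, -0.2]
opening: 1.001
grasp_force: 0.0
```

Emit:
{"api": "send_rows", "payload": {"targets": [0.026,0.022,0,0,0,-0.095,1,0.052,0.044,0,0,0,-0.19,1,0.077,0.066,0,0,0,-0.285,1,0.103,0.088,0,0,0,-0.38,1,0.129,0.11,0,0,0,-0.475,1,0.155,0.132,0,0,0,-0.57,1,0.155,0.132,0,0,0,-0.57,1,0.155,0.132,0,0,0,-0.57,1]}}

```text
clock: 1.92
eef_pos: [625.1, -113.3, 300.7]
tcp_rot: [-3.141, -0.0, 2.147]
contact_force: [-0.5, 0.7, 0.1]
opening: 0.999
grasp_force: 0.0
```

```bash
python3 - <<'E'
from h import *
s=r.sense(); print(s["clock"],s["qpos"].round(3),s["eef_pos"].round(1),s["tcp_rot"].round(3),s["wrist_torque"].round(3))
f=grab("wrist"); cv2.imwrite("pics/w1.png",f["color"]); print(f["xyz"],f["attitude"])
E
```

```text
1.9167 [-0.182  0.315  1.532 -0.     1.296 -0.758] [ 625.1 -113.3  300.7] [-3.141 -0.     2.147] [ 0.042 -0.017 -0.01 ]
[582.49199102 -45.75557605 442.92213627] [2.82175799e+00 1.52090613e-03 5.75420768e-01]
```

View pics/w1.png

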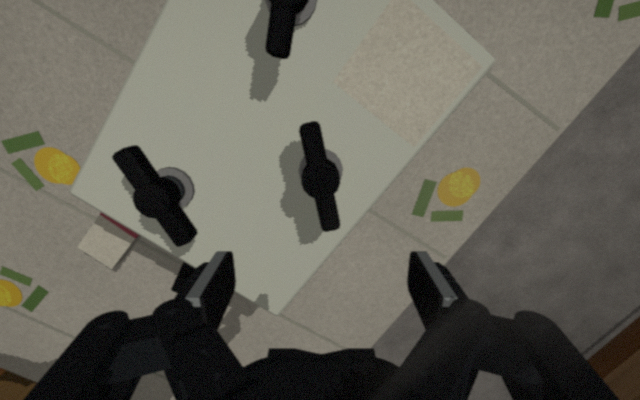

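The wrist view shows the single bar running from (310,123) to (334,230) and the right bar from (125,150) to (186,242). The left bar is cut off at the top, near (282,30).

```bash
cat >> h.py <<'E'
def bars(f,seeds,z=160,thr=45):
    m=(f["color"].max(2)<thr).astype(np.uint8); k,l,st,c=cv2.connectedComponentsWithStats(m)
    for kn,(u,v) in seeds.items():
        i=np.bincount(l[max(v-5,0):v+6,u-5:u+6].ravel())[1:].argmax()+1
        ys,xs=np.where(l==i); W=np.array([onz(f,x,y,z)[:2] for x,y in zip(xs,ys)])
        (c0,wh,a)=cv2.minAreaRect(W.astype(np.float32)); b=cv2.boxPoints((c0,wh,a))
        e=b[1]-b[0]; e2=b[2]-b[1]; e=e if e@e>e2@e2 else e2
        d=np.linalg.eigh(np.cov(W.T))[1][:,1]
        print(kn,"n",len(W),"ctr",np.round(c0,1),"size",np.round(wh,1),"rect ang",np.degrees(np.arctan2(e[1],e[0])).round(1)%180,"pca",np.degrees(np.arctan2(d[1],d[0])).round(1)%180,"pixctr",xs.mean().round(1),ys.mean().round(1))
E
python3 - <<'E'
from h import *
f=grab("wrist"); bars(f,{"single":(320,174),"right":(157,195),"left":(280,35)},thr=32); 
sc,sd=grab("scene"),grab("side")
p,e=tri([ray(f,320.5,175),ray(sc,318,231.5),ray(sd,298,146)]);print(p.round(1),np.round(e,1))
E
```

```text
single n 2442 ctr [ 624.  -112.9] size [ 35.  107.6] rect ang 123.9 pca 134.5 pixctr 320.7 175.1
right n 3290 ctr [ 500.  -216.9] size [ 48.5 107.3] rect ang 136.8 pca 149.1 pixctr 156.8 194.5
left n 1442 ctr [529.2 -18.6] size [29.8 44.9] rect ang 114.7 pca 103.0 pixctr 283.2 25.1
[ 623.5 -112.3  151.7] [0.7 2.5 2.1]
```

```bash
cat >> h.py <<'E'
def arms(f,seeds,z=158,thr=32,rmin=32):
    m=(f["color"].max(2)<thr).astype(np.uint8); k,l,st,c=cv2.connectedComponentsWithStats(m)
    for kn,((u,v),c0) in seeds.items():
        i=np.bincount(l[max(v-5,0):v+6,u-5:u+6].ravel())[1:].argmax()+1
        ys,xs=np.where(l==i); W=np.array([onz(f,x,y,z)[:2] for x,y in zip(xs,ys)])
        D=W-c0; D=D[np.hypot(*D.T)>rmin]; a=np.arctan2(D[:,1],D[:,0]); t=np.angle(np.exp(2j*a).mean())/2
        s=D@[np.cos(t),np.sin(t)]; A,B=D[s>0].mean(0),D[s<0].mean(0); e=A-B
        print(kn,"ang",np.degrees(np.arctan2(e[1],e[0])).round(1)%180,"mid",((A+B)/2+c0).round(1),"extent",s.min().round(1),s.max().round(1))
E
python3 - <<'E'
from h import *
f=grab("wrist"); arms(f,{"single":((320,174),(624.5,-114)),"right":((157,195),(497.3,-220.5))})
E
```

```text
single ang 134.6 mid [ 624.8 -113.3] extent -55.3 54.2
right ang 149.2 mid [ 498.6 -217.7] extent -54.8 53.8
```

Emit:
{"api": "send_rows", "payload": {"targets": [0,0,0.03,0,0,-0.1,1,0,0,0.06,0,0,-0.2,1,0,0,0.09,0,0,-0.2,1,0,0,0.12,0,0,-0.2,1,0,0,0.145,0,0,-0.2,1,0,0,0.163,0,0,-0.2,1,0,0,0.163,0,0,-0.2,1,0,0,0.163,0,0,-0.2,-1,0,0,0.163,0,0,-0.2,-1,0,0,0.163,0,0,-0.2,-1,0,0,0.163,0,0,-0.2,-1,0,0,0.163,0,0,-0.2,-1], "grip_force": 60}}

```text
clock: 3.17
eef_pos: [625.8, -114.8, 140.3]
tcp_rot: [3.139, 0.002, 2.345]
contact_force: [-0.4, 0.6, 6.5]
opening: 0.424
grasp_force: 59.3
```

```bash
python3 - <<'E'
from h import *
s=r.sense(); print(s)
f=grab("wrist"); cv2.imwrite("pics/w2.png",f["color"])
E
```

```text
{'clock': 3.1667, 'qpos': array([-1.83946156e-01,  4.62308169e-01,  1.68747752e+00,  4.02961815e-04,
        9.88625723e-01, -9.57974764e-01]), 'qvel': array([ 0.00167812,  0.00072735,  0.00102626, -0.00105438, -0.00053388,
       -0.00177921]), 'joint_efforts': array([-5.61568011e-01, -6.07914233e+01, -2.86437589e+01, -1.89287891e-01,
       -2.85008429e-01, -4.36318852e-02]), 'eef_pos': array([ 625.76106757, -114.77934526,  140.33001544]), 'tcp_rot': array([3.13948698e+00, 2.40831796e-03, 2.34460137e+00]), 'contact_force': array([-0.3915409 ,  0.56999515,  6.5363091 ]), 'wrist_torque': array([ 0.16361697, -0.0295014 , -0.05005566]), 'grasp_force': 59.32712495326996, 'opening': 0.4243979974686366}
```

View pics/w2.png

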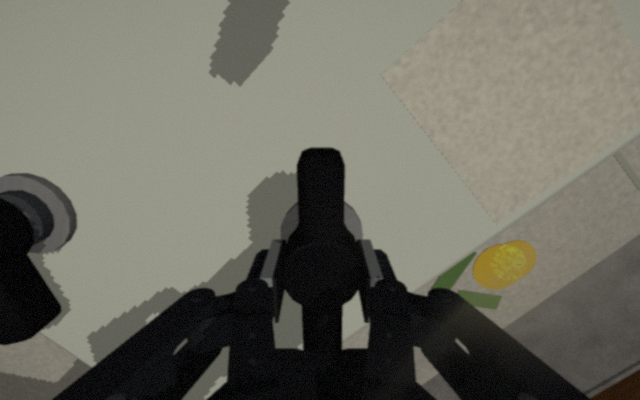

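The grip is on the round hub, 36 mm wide, and the bar points straight along the tool's x, centred at (322,245). I'll hold it harder and turn, checking whether the bar follows.

Emit:
{"api": "send_rows", "payload": {"targets": [0,0,0,0,0,0,-1,0,0,0,0,0,0.1,-1,0,0,0,0,0,0.22,-1,0,0,0,0,0,0.34,-1,0,0,0,0,0,0.46,-1,0,0,0,0,0,0.58,-1,0,0,0,0,0,0.7,-1,0,0,0,0,0,0.82,-1,0,0,0,0,0,0.94,-1,0,0,0,0,0,1.06,-1,0,0,0,0,0,1.18,-1,0,0,0,0,0,1.3,-1], "grip_force": 100}}

```text
clock: 4.22
eef_pos: [622.5, -115.0, 140.3]
tcp_rot: [-3.139, 0.002, 1.039]
contact_force: [-13.2, -0.9, 17.5]
opening: 0.417
grasp_force: 99.4
```

```bash
cat > st.py <<'E'
from h import *
import sys
s=r.sense(); print(s["clock"].__round__(2),s["qpos"].round(3),s["eef_pos"].round(1),s["tcp_rot"].round(3),"F",s["contact_force"].round(1),"T",s["wrist_torque"].round(3),"op",round(s["opening"],3),"g",round(s["grasp_force"],1))
f=grab("wrist")
m=f["color"][150:215].max(2)<32   # free arm of the gripped bar above the fingers
k,l,stt,c=cv2.connectedComponentsWithStats(m.astype(np.uint8))
a=[r0 for r0 in (np.where(l[j]==l[45,322])[0] if l[45,322] else [] for j in range(0,65,10))]
print([(int(x.min()),int(x.max())) if len(x) else None for x in a])
E
python3 st.py
```

```text
4.22 [-1.84e-01  4.61e-01  1.69e+00 -1.00e-03  9.94e-01  3.48e-01] [ 622.5 -115.   140.3] [-3.139e+00  2.000e-03  1.039e+00] F [-13.2  -0.9  17.5] T [0.109 2.475 0.135] op 0.417 g 99.4
[(307, 331), (299, 340), (297, 341), (297, 341), (298, 341), (298, 341), (298, 342)]
```

Emit:
{"api": "send_rows", "payload": {"targets": [0,0,0,0,0,0.12,-1,0,0,0,0,0,0.24,-1,0,0,0,0,0,0.36,-1,0,0,0,0,0,0.48,-1,0,0,0,0,0,0.6,-1,0,0,0,0,0,0.7,-1,0,0,0,0,0,0.8,-1,0,0,0,0,0,0.9,-1,0,0,0,0,0,1.0,-1,0,0,0,0,0,1.0,-1,0,0,0,0,0,1.0,-1]}}

```text
clock: 5.18
eef_pos: [621.4, -112.8, 140.2]
tcp_rot: [-3.138, 0.006, 0.044]
contact_force: [-16.9, 8.5, 22.0]
opening: 0.415
grasp_force: 100.0
```

```bash
python3 st.py
```

```text
5.18 [-0.183  0.461  1.691  0.002  0.997  1.343] [ 621.4 -112.8  140.2] [-3.138  0.006  0.044] F [-16.9   8.5  22. ] T [ 1.602  2.921 -0.03 ] op 0.415 g 100.0
[None, (300, 339), (297, 342), (297, 341), (298, 341), (298, 341), (298, 341)]
```

Emit:
{"api": "send_rows", "payload": {"targets": [-0.003,-0.002,0,0,0,0.1,-1,-0.003,-0.002,0,0,0,0.2,-1,-0.003,-0.002,0,0,0,0.3,-1,-0.003,-0.002,0,0,0,0.4,-1,-0.003,-0.002,0,0,0,0.5,-1]}}

```text
clock: 5.65
eef_pos: [621.3, -111.4, 140.4]
tcp_rot: [-3.14, 0.001, -0.46]
contact_force: [-5.3, 7.6, 13.1]
opening: 0.42
grasp_force: 99.2
```

```bash
python3 st.py
```

```text
5.65 [-0.181  0.457  1.696  0.002  0.988  1.849] [ 621.3 -111.4  140.4] [-3.14e+00  1.00e-03 -4.60e-01] F [-5.3  7.6 13.1] T [1.585 0.957 0.087] op 0.42 g 99.2
[(308, 332), (300, 340), (298, 342), (298, 341), (298, 342), (299, 342), (299, 342)]
```

Emit:
{"api": "send_rows", "payload": {"targets": [0,0,0,0,0,0.1,-1,0,0,0,0,0,0.2,-1]}}

```text
clock: 5.87
eef_pos: [621.6, -111.0, 140.4]
tcp_rot: [-3.139, 0.001, -0.66]
contact_force: [-4.6, 11.2, 12.0]
opening: 0.414
grasp_force: 99.2
```

```bash
python3 st.py
```

```text
5.87 [-0.181  0.457  1.696  0.003  0.988  2.048] [ 621.6 -111.   140.4] [-3.139e+00  1.000e-03 -6.600e-01] F [-4.6 11.2 12. ] T [1.888 0.696 0.349] op 0.414 g 99.2
[(308, 331), (299, 340), (297, 342), (297, 341), (298, 341), (298, 341), (298, 342)]
```

Emit:
{"api": "send_rows", "payload": {"targets": [0,0,0,0,0,0.05,-1,0,0,0,0,0,0.1,-1,0,0,0,0,0,0.1,-1]}}

```text
clock: 6.17
eef_pos: [621.7, -110.8, 140.4]
tcp_rot: [-3.139, 0.001, -0.758]
contact_force: [-3.8, 10.3, 11.4]
opening: 0.418
grasp_force: 99.2
```

```bash
python3 st.py
```

```text
6.17 [-0.18   0.457  1.696  0.003  0.988  2.147] [ 621.7 -110.8  140.4] [-3.139e+00  1.000e-03 -7.580e-01] F [-3.8 10.3 11.4] T [1.799 0.659 0.048] op 0.418 g 99.2
[(308, 332), (300, 340), (297, 342), (298, 342), (298, 341), (298, 342), (299, 342)]
```

Emit:
{"api": "send_rows", "payload": {"targets": [0,0,0,0,0,0.05,-1,0,0,0,0,0,0.1,-1,0,0,0,0,0,0.1,-1]}}

```text
clock: 6.47
eef_pos: [622.0, -110.6, 140.4]
tcp_rot: [-3.139, 0.001, -0.858]
contact_force: [-3.3, 11.6, 11.8]
opening: 0.414
grasp_force: 99.2
```

```bash
python3 st.py
```

```text
6.47 [-0.18   0.457  1.696  0.004  0.988  2.247] [ 622.  -110.6  140.4] [-3.139e+00  1.000e-03 -8.580e-01] F [-3.3 11.6 11.8] T [2.003 0.563 0.258] op 0.414 g 99.2
[(308, 332), (299, 340), (297, 341), (298, 341), (298, 341), (298, 341), (298, 341)]
```

```bash
cat >> st.py <<'E'
def tq():
    s=r.sense(); return s["wrist_torque"][2],s["joint_efforts"][5]
T=[tq()]
for _ in range(2): cams.grab_frame("wrist"); T.append(tq())
print("Tz,q6 effort",np.round(T,3).tolist())
E
python3 st.py
```

```text
6.52 [-0.18   0.457  1.696  0.004  0.988  2.245] [ 622.  -110.6  140.4] [-3.138e+00  1.000e-03 -8.560e-01] F [-2.8 11.1 11.3] T [1.954 0.553 0.203] op 0.413 g 99.2
[(309, 332), (299, 340), (297, 342), (298, 342), (298, 342), (298, 341), (298, 342)]
Tz,q6 effort [[0.108, 0.225], [0.143, 0.143], [0.114, 0.125]]
```

Emit:
{"api": "send_rows", "payload": {"targets": [0,0,0,0,0,0.05,-1,0,0,0,0,0,0.1,-1,0,0,0,0,0,0.15,-1]}}

```text
clock: 6.92
eef_pos: [623.1, -111.5, 140.6]
tcp_rot: [-3.138, -0.002, -1.004]
contact_force: [1.5, 1.3, 0.1]
opening: 0.415
grasp_force: 99.6
```

```bash
python3 st.py
```

```text
6.92 [-1.800e-01  4.570e-01  1.695e+00  1.000e-03  9.850e-01  2.394e+00] [ 623.1 -111.5  140.6] [-3.138e+00 -2.000e-03 -1.004e+00] F [1.5 1.3 0.1] T [ 0.195 -0.213  1.425] op 0.415 g 99.6
[None, (291, 329), (288, 331), (288, 332), (289, 333), (291, 334), (292, 335)]
Tz,q6 effort [[1.339, 0.844], [1.319, 2.063], [1.298, 1.533]]
```

The stop has been reached: torque rose to 1.4 N m and the bar now lags the fingers. I'll release, lift and move to the left knob while unwinding.

Emit:
{"api": "send_rows", "payload": {"targets": [0,0,0,0,0,0,1,0,0,0,0,0,0,1,0,0,0,0,0,0,1,0,0,0,0,0,0,1,0,0,-0.035,0,0,0,1,0,0,-0.07,0,0,0,1,0,0,-0.1,0,0,0,1,-0.032,0.006,-0.11,0,0,-0.12,1,-0.065,0.012,-0.11,0,0,-0.24,1,-0.097,0.017,-0.11,0,0,-0.36,1,-0.13,0.023,-0.11,0,0,-0.48,1,-0.162,0.029,-0.11,0,0,-0.6,1]}}

```text
clock: 8.07
eef_pos: [508.7, 9.1, 248.2]
tcp_rot: [3.142, 0.0, -0.4]
contact_force: [0.3, 1.3, 0.5]
opening: 1.002
grasp_force: 0.0
```

Emit:
{"api": "send_rows", "payload": {"targets": [0,0,0,0,0,-0.12,1,0,0,0,0,0,-0.24,1,0,0,0,0,0,-0.36,1,0,0,0,0,0,-0.48,1,0,0,0,0,0,-0.6,1,0,0,0,0,0,-0.72,1,0,0,0,0,0,-0.84,1,0,0,0,0,0,-0.96,1,0,0,0,0,0,-1.08,1,0,0,0,0,0,-1.2,1,0,0,0,0,0,-1.32,1,0,0,0,0,0,-1.44,1]}}

```text
clock: 9.07
eef_pos: [509.9, 8.2, 248.2]
tcp_rot: [-3.141, 0.0, 1.04]
contact_force: [0.6, 0.1, -1.0]
opening: 1.003
grasp_force: 0.0
```

Emit:
{"api": "send_rows", "payload": {"targets": [0,0,0,0,0,-0.12,1,0,0,0,0,0,-0.24,1,0,0,0,0,0,-0.36,1,0,0,0,0,0,-0.48,1,0,0,0,0,0,-0.6,1,0,0,0,0,0,-0.72,1,0,0,0,0,0,-0.81,1,0,0,0,0,0,-0.81,1]}}

```text
clock: 9.73
eef_pos: [509.9, 8.2, 248.1]
tcp_rot: [-3.141, -0.0, 1.848]
contact_force: [-0.5, 0.4, -0.7]
opening: 0.999
grasp_force: 0.0
```

```bash
python3 - <<'E'
from h import *
s=r.sense(); print(round(s["clock"],2),s["qpos"].round(3),s["eef_pos"].round(1),s["tcp_rot"].round(3),s["contact_force"].round(1))
f=grab("wrist"); cv2.imwrite("pics/w3.png",f["color"])
E
```

```text
9.73 [ 0.013  0.156  1.857 -0.     1.129 -0.264] [509.9   8.2 248.1] [-3.141 -0.     1.848] [-0.5  0.4 -0.7]
```

View pics/w3.png

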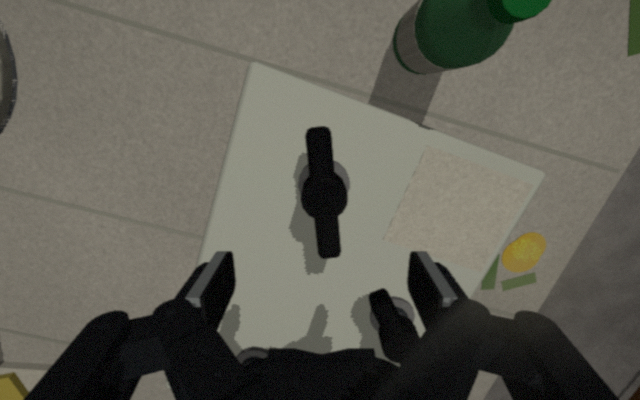

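The left bar runs from (318,128) to (328,257) with its hub at (324,194). The bottle at (460,30) is well clear of the fingers.

```bash
python3 - <<'E'
from h import *
f=grab("wrist"); arms(f,{"left":((324,194),(512,9))}); print(onz(f,324,194,166),onz(f,323,192.5,158), onz(f,405,340,160))
sc,sd=grab("scene"),grab("side")
p,e=tri([ray(f,323.5,193),ray(sc,299.5,180),ray(sd,342,172.5)]);print(p.round(1),np.round(e,1))
E
```

```text
left ang 111.1 mid [512.8   9.5] extent -55.7 55.5
[511.70400621  14.28731153 166.        ] [511.36151372  12.75066766 158.        ] [ 626.9558439  -108.67469223  160.        ]
[512.6   7.9 149.4] [1.7 2.7 3.5]
```

Emit:
{"api": "send_rows", "payload": {"targets": [0,0.001,0,0,0,-0.12,1,0,0.003,0.01,0,0,-0.24,1,0,0.003,0.03,0,0,-0.36,1,0,0.003,0.06,0,0,-0.39,1,0,0.003,0.085,0,0,-0.39,1,0,0.003,0.107,0,0,-0.39,1,0,0.003,0.107,0,0,-0.39,1,0,0.003,0.107,0,0,-0.39,-1,0,0.003,0.107,0,0,-0.39,-1,0,0.003,0.107,0,0,-0.39,-1,0,0.003,0.107,0,0,-0.39,-1,0,0.003,0.107,0,0,-0.39,-1], "grip_force": 100}}

```text
clock: 10.93
eef_pos: [513.5, 8.7, 143.3]
tcp_rot: [3.141, 0.001, 2.235]
contact_force: [-5.8, -3.6, 11.2]
opening: 0.413
grasp_force: 98.4
```

```bash
python3 st.py
```

```text
10.93 [ 1.500e-02  2.890e-01  1.951e+00 -1.000e-03  9.000e-01 -6.490e-01] [513.5   8.7 143.3] [3.141e+00 1.000e-03 2.235e+00] F [-5.8 -3.6 11.2] T [-0.445  0.896 -0.033] op 0.413 g 98.4
[None, (331, 367), (328, 373), (325, 373), (321, 369), (318, 365), (315, 361)]
Tz,q6 effort [[0.018, 0.023], [0.038, 0.027], [0.026, 0.028]]
```

Emit:
{"api": "send_rows", "payload": {"targets": [0,0,0,0,0,0.1,-1,0,0,0,0,0,0.2,-1,0,0,0,0,0,0.3,-1,0,0,0,0,0,0.4,-1,0,0,0,0,0,0.5,-1,0,0,0,0,0,0.6,-1,0,0,0,0,0,0.7,-1,0,0,0,0,0,0.8,-1,0,0,0,0,0,0.9,-1,0,0,0,0,0,1.0,-1,0,0,0,0,0,1.1,-1,0,0,0,0,0,1.2,-1]}}

```text
clock: 12.08
eef_pos: [511.3, 8.5, 143.1]
tcp_rot: [-3.14, 0.003, 1.03]
contact_force: [-13.8, -4.3, 22.4]
opening: 0.412
grasp_force: 98.7
```

```bash
python3 st.py
```

```text
12.08 [ 0.014  0.288  1.953 -0.002  0.903  0.556] [511.3   8.5 143.1] [-3.14e+00  3.00e-03  1.03e+00] F [-13.8  -4.3  22.4] T [-0.706  2.359  0.093] op 0.412 g 98.7
[None, (331, 365), (328, 373), (325, 372), (322, 369), (318, 365), (315, 362)]
Tz,q6 effort [[-0.068, -1.031], [-0.119, 1.476], [-0.056, 0.51]]
```

Emit:
{"api": "send_rows", "payload": {"targets": [0,0,0,0,0,0.1,-1,0,0,0,0,0,0.2,-1,0,0,0,0,0,0.3,-1,0,0,0,0,0,0.4,-1,0,0,0,0,0,0.5,-1,0,0,0,0,0,0.6,-1,0,0,0,0,0,0.7,-1,0,0,0,0,0,0.8,-1,0,0,0,0,0,0.9,-1,0,0,0,0,0,1.0,-1,0,0,0,0,0,1.1,-1,0,0,0,0,0,1.2,-1]}}

```text
clock: 13.23
eef_pos: [510.2, 10.1, 143.0]
tcp_rot: [-3.141, 0.005, -0.171]
contact_force: [-16.5, 6.8, 24.6]
opening: 0.416
grasp_force: 99.2
```

```bash
python3 st.py
```

```text
13.23 [0.016 0.288 1.954 0.002 0.905 1.756] [510.2  10.1 143. ] [-3.141  0.005 -0.171] F [-16.5   6.8  24.6] T [1.046 2.959 0.113] op 0.416 g 99.2
[None, (332, 364), (329, 373), (326, 374), (323, 370), (319, 366), (316, 362)]
Tz,q6 effort [[-0.052, -1.043], [-0.061, 1.464], [-0.096, 0.498]]
```

Emit:
{"api": "send_rows", "payload": {"targets": [-0.003,-0.001,0,0,0,0.1,-1,-0.003,-0.001,0,0,0,0.2,-1,-0.003,-0.001,0,0,0,0.3,-1,-0.003,-0.001,0,0,0,0.4,-1]}}

```text
clock: 13.72
eef_pos: [509.9, 11.1, 143.2]
tcp_rot: [-3.141, 0.0, -0.57]
contact_force: [-6.9, 3.9, 14.6]
opening: 0.411
grasp_force: 98.8
```

```bash
python3 st.py
```

```text
13.72 [1.800e-02 2.840e-01 1.958e+00 1.000e-03 8.990e-01 2.159e+00] [509.9  11.1 143.2] [-3.141  0.    -0.57 ] F [-6.9  3.9 14.6] T [0.465 1.385 0.364] op 0.411 g 98.8
[None, (332, 366), (329, 374), (325, 373), (322, 369), (319, 366), (315, 362)]
Tz,q6 effort [[0.11, -0.786], [-0.046, 1.444], [-0.031, 0.469]]
```

Emit:
{"api": "send_rows", "payload": {"targets": [0,0,0,0,0,0.1,-1,0,0,0,0,0,0.2,-1,0,0,0,0,0,0.3,-1]}}

```text
clock: 14.12
eef_pos: [510.2, 11.5, 143.2]
tcp_rot: [-3.14, 0.0, -0.869]
contact_force: [-5.7, 7.3, 14.5]
opening: 0.412
grasp_force: 98.7
```

```bash
python3 st.py
```

```text
14.12 [1.900e-02 2.850e-01 1.958e+00 1.000e-03 8.990e-01 2.458e+00] [510.2  11.5 143.2] [-3.14   0.    -0.869] F [-5.7  7.3 14.5] T [1.16  1.148 1.854] op 0.412 g 98.7
[None, (329, 365), (327, 372), (324, 371), (321, 367), (317, 364), (314, 361)]
Tz,q6 effort [[1.828, 1.082], [1.532, 3.135], [1.479, 1.99]]
```

Emit:
{"api": "send_rows", "payload": {"targets": [0,0,0,0,0,0.05,-1,0,0,0,0,0,0.1,-1,0,0,0,0,0,0.1,-1]}}

```text
clock: 14.52
eef_pos: [512.0, 9.6, 143.4]
tcp_rot: [-3.139, -0.005, -0.966]
contact_force: [0.6, -7.1, 9.1]
opening: 0.412
grasp_force: 100.1
```

```bash
python3 st.py
```

```text
14.52 [ 0.018  0.285  1.956 -0.003  0.896  2.557] [512.    9.6 143.4] [-3.139 -0.005 -0.966] F [ 0.6 -7.1  9.1] T [-1.545  0.063  0.274] op 0.412 g 100.1
[None, (316, 349), (313, 354), (312, 355), (311, 353), (310, 352), (308, 350)]
Tz,q6 effort [[0.147, 0.568], [0.147, 0.277], [0.115, 0.201]]
```

The left knob is at its stop: torque peaked at 1.85 N m, then the grip slipped. On to the right knob.

Emit:
{"api": "send_rows", "payload": {"targets": [0,0,0,0,0,0,1,0,0,0,0,0,0,1,0,0,0,0,0,0,1,0,0,0,0,0,0,1,0,0,-0.035,0,0,0,1,0,0,-0.07,0,0,0,1,0,0,-0.105,0,0,0,1,0.03,0.023,-0.105,0,0,-0.12,1,0.06,0.047,-0.105,0,0,-0.24,1,0.09,0.07,-0.105,0,0,-0.36,1,0.12,0.093,-0.105,0,0,-0.48,1,0.151,0.117,-0.105,0,0,-0.6,1]}}

```text
clock: 15.67
eef_pos: [500.1, -174.6, 246.5]
tcp_rot: [-3.141, -0.0, -0.397]
contact_force: [0.9, 0.3, -0.5]
opening: 1.001
grasp_force: 0.0
```

Emit:
{"api": "send_rows", "payload": {"targets": [0,0,0,0,0,-0.12,1,0,0,0,0,0,-0.24,1,0,0,0,0,0,-0.36,1,0,0,0,0,0,-0.48,1,0,0,0,0,0,-0.6,1,0,0,0,0,0,-0.72,1,0,0,0,0,0,-0.84,1,0,0,0,0,0,-0.96,1,0,0,0,0,0,-1.08,1,0,0,0,0,0,-1.2,1,0,0,0,0,0,-1.32,1,0,0,0,0,0,-1.44,1]}}

```text
clock: 16.67
eef_pos: [500.4, -173.1, 246.2]
tcp_rot: [-3.141, -0.0, 1.043]
contact_force: [0.7, 0.4, -0.1]
opening: 0.997
grasp_force: 0.0
```

Emit:
{"api": "send_rows", "payload": {"targets": [0,0,0,0,0,-0.12,1,0,0,0,0,0,-0.24,1,0,0,0,0,0,-0.36,1,0,0,0,0,0,-0.48,1,0,0,0,0,0,-0.6,1,0,0,0,0,0,-0.72,1,0,0,0,0,0,-0.84,1,0,0,0,0,0,-0.96,1,0,0,0,0,0,-1.08,1,0,0,0,0,0,-1.2,1,0,0,0,0,0,-1.32,1,0,0,0,0,0,-1.44,1]}}

```text
clock: 17.67
eef_pos: [500.4, -173.1, 246.2]
tcp_rot: [3.142, -0.0, 2.483]
contact_force: [-0.4, 0.6, -0.7]
opening: 1.009
grasp_force: 0.0
```

```bash
python3 - <<'E'
from h import *
s=r.sense(); print(round(s["clock"],2),s["qpos"].round(3),s["eef_pos"].round(1),s["tcp_rot"].round(3),s["contact_force"].round(1))
E
```

```text
17.67 [-0.336  0.19   1.82   0.     1.132 -1.248] [ 500.4 -173.1  246.2] [ 3.142 -0.     2.483] [-0.4  0.6 -0.7]
```

Emit:
{"api": "send_rows", "payload": {"targets": [-0.013,-0.019,0,0,0,-0.06,1,-0.0255,-0.038,0,0,0,-0.12,1,-0.0255,-0.038,0,0,0,-0.12,1,-0.0255,-0.038,0,0,0,-0.12,1]}}

```text
clock: 18.0
eef_pos: [496.9, -219.4, 246.1]
tcp_rot: [3.141, -0.001, 2.595]
contact_force: [-0.5, 0.1, -0.6]
opening: 1.001
grasp_force: 0.0
```

```bash
python3 - <<'E'
from h import *
s=r.sense(); print(round(s["clock"],2),s["qpos"].round(3),s["eef_pos"].round(1),s["tcp_rot"].round(3),s["contact_force"].round(1))
f=grab("wrist"); cv2.imwrite("pics/w4.png",f["color"]); arms(f,{"right":((324,193),(497.3,-218.7))})
E
```

```text
18.0 [-0.419  0.212  1.792  0.     1.138 -1.443] [ 496.9 -219.4  246.1] [ 3.141e+00 -1.000e-03  2.595e+00] [-0.5  0.1 -0.6]
right ang 149.4 mid [ 497.  -219.7] extent -54.4 56.4
```

View pics/w4.png

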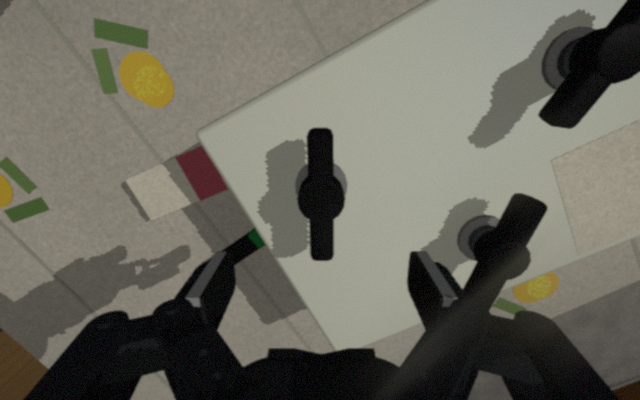

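The right bar is upright in the picture at (320,193), aligned with the tool, with the carton and marker off to the left. I'll go down and grip.

Emit:
{"api": "send_rows", "payload": {"targets": [0,0,0.035,0,0,0,1,0,0,0.07,0,0,0,1,0,0,0.09,0,0,0,1,0,0,0.104,0,0,0,1,0,0,0.104,0,0,0,1,0,0,0.104,0,0,0,-1,0,0,0.104,0,0,0,-1,0,0,0.104,0,0,0,-1,0,0,0.104,0,0,0,-1,0,0,0.104,0,0,0,-1], "grip_force": 100}}

```text
clock: 18.88
eef_pos: [497.7, -219.7, 144.2]
tcp_rot: [-3.141, 0.002, 2.597]
contact_force: [-4.0, -1.9, 9.4]
opening: 0.409
grasp_force: 98.6
```

```bash
python3 st.py
```

```text
18.88 [-4.180e-01  3.300e-01  1.888e+00 -1.000e-03  9.220e-01 -1.443e+00] [ 497.7 -219.7  144.2] [-3.141e+00  2.000e-03  2.597e+00] F [-4.  -1.9  9.4] T [-0.235  0.643  0.016] op 0.409 g 98.6
[(328, 328), (300, 338), (297, 340), (297, 340), (298, 340), (298, 340), (298, 340)]
Tz,q6 effort [[0.05, 0.063], [0.019, 0.068], [-0.001, 0.067]]
```

Emit:
{"api": "send_rows", "payload": {"targets": [0,0,0,0,0,0.1,-1,0,0,0,0,0,0.2,-1,0,0,0,0,0,0.3,-1,0,0,0,0,0,0.4,-1,0,0,0,0,0,0.5,-1,0,0,0,0,0,0.6,-1,0,0,0,0,0,0.7,-1,0,0,0,0,0,0.8,-1,0,0,0,0,0,0.9,-1,0,0,0,0,0,1.0,-1,0,0,0,0,0,1.1,-1,0,0,0,0,0,1.2,-1]}}

```text
clock: 20.03
eef_pos: [496.5, -220.3, 144.1]
tcp_rot: [-3.141, 0.003, 1.393]
contact_force: [-9.9, -5.2, 13.4]
opening: 0.414
grasp_force: 98.6
```

```bash
python3 st.py
```

```text
20.03 [-0.419  0.33   1.888 -0.003  0.923 -0.239] [ 496.5 -220.3  144.1] [-3.141e+00  3.000e-03  1.393e+00] F [-9.9 -5.2 13.4] T [-0.898  1.652  0.059] op 0.414 g 98.6
[None, (300, 338), (297, 340), (297, 340), (298, 340), (298, 340), (298, 341)]
Tz,q6 effort [[-0.085, -1.042], [-0.074, 1.466], [-0.055, 0.499]]
```

Emit:
{"api": "send_rows", "payload": {"targets": [0,0,0,0,0,0.1,-1,0,0,0,0,0,0.2,-1,0,0,0,0,0,0.3,-1,0,0,0,0,0,0.4,-1,0,0,0,0,0,0.5,-1,0,0,0,0,0,0.6,-1,0,0,0,0,0,0.7,-1,0,0,0,0,0,0.8,-1,0,0,0,0,0,0.9,-1,0,0,0,0,0,1.0,-1,0,0,0,0,0,1.1,-1,0,0,0,0,0,1.2,-1]}}

```text
clock: 21.18
eef_pos: [495.6, -219.6, 144.0]
tcp_rot: [3.141, 0.003, 0.192]
contact_force: [-12.6, -1.6, 17.3]
opening: 0.411
grasp_force: 99.0
```

```bash
python3 st.py
```

```text
21.18 [-0.419  0.329  1.889 -0.002  0.925  0.961] [ 495.6 -219.6  144. ] [3.141e+00 3.000e-03 1.920e-01] F [-12.6  -1.6  17.3] T [-0.305  2.055  0.064] op 0.411 g 99.0
[None, (301, 338), (298, 341), (298, 340), (298, 340), (299, 340), (299, 341)]
Tz,q6 effort [[-0.04, -1.051], [-0.07, 1.457], [-0.002, 0.491]]
```

Emit:
{"api": "send_rows", "payload": {"targets": [0,0,0,0,0,0.1,-1,0,0,0,0,0,0.2,-1,0,0,0,0,0,0.3,-1]}}

```text
clock: 21.58
eef_pos: [495.5, -219.2, 144.0]
tcp_rot: [3.141, 0.003, -0.107]
contact_force: [-11.4, -0.4, 17.6]
opening: 0.416
grasp_force: 99.1
```

```bash
python3 st.py
```

```text
21.58 [-0.418  0.329  1.889 -0.002  0.925  1.261] [ 495.5 -219.2  144. ] [ 3.141e+00  3.000e-03 -1.070e-01] F [-11.4  -0.4  17.6] T [-0.087  2.12   0.425] op 0.416 g 99.1
[None, (301, 338), (297, 340), (298, 340), (298, 340), (299, 340), (299, 341)]
Tz,q6 effort [[0.102, -0.811], [-0.014, 1.432], [-0.076, 0.463]]
```

Emit:
{"api": "send_rows", "payload": {"targets": [0,0,0,0,0,0.1,-1,0,0,0,0,0,0.2,-1]}}

```text
clock: 21.9
eef_pos: [496.8, -219.5, 144.3]
tcp_rot: [3.14, -0.001, -0.304]
contact_force: [20.8, -7.5, 2.6]
opening: 0.412
grasp_force: 99.4
```

```bash
python3 st.py
```

```text
21.9 [-0.418  0.329  1.888 -0.002  0.923  1.458] [ 496.8 -219.5  144.3] [ 3.14e+00 -1.00e-03 -3.04e-01] F [20.8 -7.5  2.6] T [-1.443 -3.523  0.1  ] op 0.412 g 99.4
[None, (289, 320), (282, 323), (281, 325), (284, 326), (286, 329), (288, 331)]
Tz,q6 effort [[-0.081, -1.764], [0.016, 1.491], [-0.06, 0.63]]
```

Emit:
{"api": "send_rows", "payload": {"targets": [0,0,0,0,0,0.1,-1,0,0,0,0,0,0.2,-1]}}

```text
clock: 22.22
eef_pos: [498.5, -220.5, 144.1]
tcp_rot: [3.14, -0.004, -0.501]
contact_force: [-0.6, -5.0, 9.8]
opening: 0.415
grasp_force: 102.6
```

```bash
python3 st.py
```

```text
22.22 [-0.418  0.331  1.887 -0.003  0.92   1.655] [ 498.5 -220.5  144.1] [ 3.14  -0.004 -0.501] F [-0.6 -5.   9.8] T [-0.912  0.205  3.171] op 0.415 g 102.6
[None, None, None, None, None, None, None]
Tz,q6 effort [[-0.037, -1.333], [-0.017, 1.253], [-0.069, 0.434]]
```

Torque of 3.2 N m with the bar no longer following: the right knob is at its stop. I'll release, lift and check all three.

Emit:
{"api": "send_rows", "payload": {"targets": [0,0,0,0,0,0,1,0,0,0,0,0,0,1,0,0,0,0,0,0,1,0,0,0,0,0,0,1,0,0,-0.035,0,0,0,1,0,0,-0.07,0,0,0,1,0,0,-0.105,0,0,0,1,0,0,-0.14,0,0,0,1,0,0,-0.17,0,0,0,1,0,0,-0.2,0,0,0,1,0,0,-0.2,0,0,0,1]}}

```text
clock: 23.28
eef_pos: [499.3, -219.7, 348.5]
tcp_rot: [-3.141, -0.009, -0.502]
contact_force: [0.2, 0.0, 0.4]
opening: 1.001
grasp_force: 0.0
```

```bash
python3 - <<'E'
from h import *
s=r.sense(); print(round(s["clock"],2),s["qpos"].round(3),s["eef_pos"].round(1),s["tcp_rot"].round(3),s["contact_force"].round(1))
f=grab("wrist"); cv2.imwrite("pics/w5.png",f["color"]); cv2.imwrite("pics/s5.png",grab("scene")["color"])
E
```

```text
23.28 [-0.417  0.13   1.664  0.     1.34   1.656] [ 499.3 -219.7  348.5] [-3.141 -0.009 -0.502] [0.2 0.  0.4]
```

View pics/w5.png

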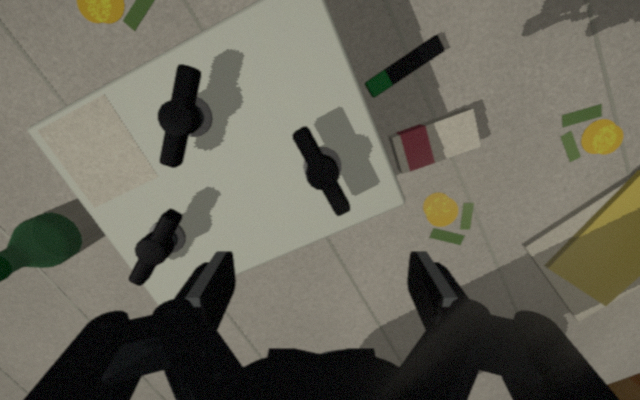

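View pics/s5.png

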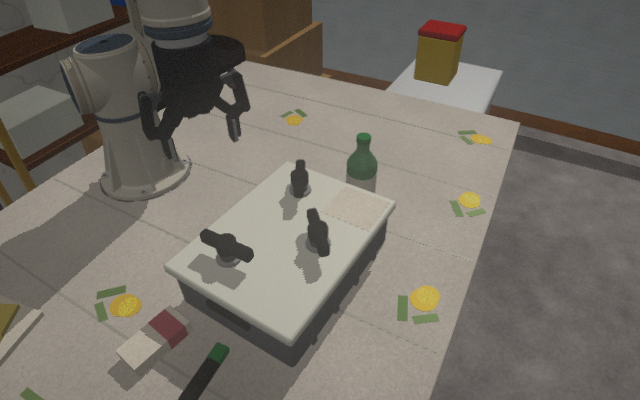

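Bottle, carton and marker have not moved. The wrist view shows the single bar at (180,116), the right at (322,170) and the left at (157,246). I'll measure how far each bar actually turned.

```bash
python3 - <<'E'
from h import *
f=grab("wrist"); arms(f,{"single":((180,116),(624.1,-113.1)),"right":((322,170),(497.2,-219.2)),"left":((157,246),(512.2,9.3))})
print("start: single 134.6 left 111.1 right 149.3; net cw = start-end+180")
E
```

```text
single ang 131.5 mid [ 623.7 -113.9] extent -53.9 54.6
right ang 179.4 mid [ 497.4 -220. ] extent -53.8 54.2
left ang 117.1 mid [511.4   8.2] extent -57.8 60.7
start: single 134.6 left 111.1 right 149.3; net cw = start-end+180
```

Single turned 3.20 rad, left 3.04 and right 2.62. The right one was at about 2.70 before the fingers slipped, so it may have sprung back a little. I'll regrip it in line with the bar and re-tighten without letting it slip.

Emit:
{"api": "send_rows", "payload": {"targets": [-0.002,0.001,0.03,0,0,-0.12,1,-0.002,0.001,0.06,0,0,-0.24,1,-0.002,0.001,0.09,0,0,-0.36,1,-0.002,0.001,0.102,0,0,-0.49,1,-0.002,0.001,0.102,0,0,-0.49,1,-0.002,0.001,0.102,0,0,-0.49,1]}}

```text
clock: 23.93
eef_pos: [493.9, -218.3, 238.7]
tcp_rot: [-3.14, 0.003, -0.016]
contact_force: [0.7, -0.4, 0.6]
opening: 0.996
grasp_force: 0.0
```

```bash
python3 - <<'E'
from h import *
s=r.sense(); print(round(s["clock"],2),s["qpos"].round(3),s["eef_pos"].round(1),s["tcp_rot"].round(3))
f=grab("wrist"); arms(f,{"right":((320,193),(497.2,-219.4))})
E
```

```text
23.93 [-0.419  0.216  1.805  0.     1.125  1.168] [ 493.9 -218.3  238.7] [-3.14e+00  3.00e-03 -1.60e-02]
right ang 179.5 mid [ 497.2 -219.7] extent -55.3 55.5
```

Emit:
{"api": "send_rows", "payload": {"targets": [0,0,0.035,0,0,0,1,0,0,0.07,0,0,0,1,0,0,0.09,0,0,0,1,0,0,0.103,0,0,0,1,0,0,0.103,0,0,0,1,0,0,0.103,0,0,0,-1,0,0,0.103,0,0,0,-1,0,0,0.103,0,0,0,-1,0,0,0.103,0,0,0,-1,0,0,0.103,0,0,0,-1], "grip_force": 100}}

```text
clock: 24.82
eef_pos: [495.9, -219.2, 139.0]
tcp_rot: [3.141, -0.002, -0.013]
contact_force: [-1.4, 0.6, 8.0]
opening: 0.418
grasp_force: 98.8
```

```bash
python3 st.py
```

```text
24.82 [-0.419  0.334  1.896  0.     0.909  1.165] [ 495.9 -219.2  139. ] [ 3.141e+00 -2.000e-03 -1.300e-02] F [-1.4  0.6  8. ] T [ 0.084  0.229 -0.02 ] op 0.418 g 98.8
[None, (302, 338), (299, 342), (298, 342), (299, 342), (299, 342), (299, 343)]
Tz,q6 effort [[-0.029, -0.024], [-0.065, -0.024], [-0.022, -0.024]]
```

Emit:
{"api": "send_rows", "payload": {"targets": [0,0,0,0,0,0.03,-1,0,0,0,0,0,0.05,-1]}}

```text
clock: 25.13
eef_pos: [495.8, -219.2, 139.0]
tcp_rot: [3.141, -0.002, -0.065]
contact_force: [-0.7, 1.6, 8.9]
opening: 0.417
grasp_force: 98.7
```

```bash
python3 st.py
```

```text
25.13 [-0.419  0.334  1.896  0.     0.909  1.216] [ 495.8 -219.2  139. ] [ 3.141e+00 -2.000e-03 -6.500e-02] F [-0.7  1.6  8.9] T [0.191 0.267 0.078] op 0.417 g 98.7
[None, (302, 338), (299, 342), (298, 342), (299, 342), (299, 342), (299, 343)]
Tz,q6 effort [[-0.02, -0.176], [-0.03, 0.248], [-0.069, 0.049]]
```

Emit:
{"api": "send_rows", "payload": {"targets": [0,0,0,0,0,0.03,-1,0,0,0,0,0,0.05,-1]}}

```text
clock: 25.45
eef_pos: [495.8, -219.2, 139.0]
tcp_rot: [3.141, -0.002, -0.115]
contact_force: [-1.0, 1.8, 9.2]
opening: 0.409
grasp_force: 98.7
```

```bash
python3 st.py
```

```text
25.45 [-0.419  0.334  1.896  0.     0.909  1.266] [ 495.8 -219.2  139. ] [ 3.141e+00 -2.000e-03 -1.150e-01] F [-1.   1.8  9.2] T [0.131 0.299 0.082] op 0.409 g 98.7
[None, (302, 338), (298, 342), (298, 342), (299, 342), (299, 342), (299, 342)]
Tz,q6 effort [[-0.044, -0.176], [-0.078, 0.248], [-0.079, 0.049]]
```

Emit:
{"api": "send_rows", "payload": {"targets": [0,0,0,0,0,0.03,-1,0,0,0,0,0,0.05,-1]}}

```text
clock: 25.77
eef_pos: [495.8, -219.2, 139.0]
tcp_rot: [3.141, -0.002, -0.164]
contact_force: [-1.0, 1.1, 8.8]
opening: 0.419
grasp_force: 98.7
```

```bash
python3 st.py
```

```text
25.77 [-0.419  0.334  1.896 -0.     0.909  1.316] [ 495.8 -219.2  139. ] [ 3.141e+00 -2.000e-03 -1.640e-01] F [-1.   1.1  8.8] T [0.294 0.208 0.782] op 0.419 g 98.7
[None, (301, 337), (298, 341), (297, 341), (298, 341), (298, 341), (298, 342)]
Tz,q6 effort [[0.656, 0.621], [0.602, 0.936], [0.578, 0.691]]
```

Emit:
{"api": "send_rows", "payload": {"targets": [0,0,0,0,0,0.03,-1,0,0,0,0,0,0.05,-1]}}

```text
clock: 26.08
eef_pos: [495.8, -219.2, 139.0]
tcp_rot: [3.141, -0.002, -0.212]
contact_force: [-1.3, 1.7, 9.5]
opening: 0.417
grasp_force: 98.7
```

```bash
python3 st.py
```

```text
26.08 [-4.190e-01  3.340e-01  1.896e+00 -1.000e-03  9.090e-01  1.365e+00] [ 495.8 -219.2  139. ] [ 3.141e+00 -2.000e-03 -2.120e-01] F [-1.3  1.7  9.5] T [0.423 0.114 1.703] op 0.417 g 98.7
[None, (301, 336), (297, 340), (296, 340), (297, 340), (297, 340), (297, 341)]
Tz,q6 effort [[1.625, 1.569], [1.601, 1.883], [1.55, 1.639]]
```

The torque jumps straight from 0.08 to 1.7 N m with no stiff stretch in between. So the bolt was already fully bitten, and only the free run had turned back. I'll unwind the tool gently, release and lift clear.

Emit:
{"api": "send_rows", "payload": {"targets": [0,0,0,0,0,-0.05,-1,0,0,0,0,0,-0.09,-1,0,0,0,0,0,-0.09,1,0,0,0,0,0,-0.09,1,0,0,0,0,0,-0.09,1,0,0,0,0,0,-0.09,1,0,0,-0.035,0,0,-0.09,1,0,0,-0.07,0,0,-0.09,1,0,0,-0.105,0,0,-0.09,1,0,0,-0.14,0,0,-0.09,1,0,0,-0.14,0,0,-0.09,1,0,0,-0.14,0,0,-0.09,1]}}

```text
clock: 27.23
eef_pos: [496.0, -219.3, 279.4]
tcp_rot: [3.14, -0.004, -0.124]
contact_force: [0.7, 0.6, -1.2]
opening: 1.002
grasp_force: 0.0
```

```bash
python3 - <<'E'
from h import *
s=r.sense(); print(round(s["clock"],2),s["eef_pos"].round(1),s["contact_force"].round(1),round(s["opening"],2))
f=grab("wrist"); arms(f,{"right":((320,175),(497.2,-219.4))})
a=cv2.imread("pics/scene0.png");b=grab("scene")["color"]
for n,(x0,y0,x1,y1) in {"bottle":(340,130,385,200),"carton":(110,300,195,370),"marker":(175,340,235,400)}.items():
    print(n,cv2.absdiff(a,b)[y0:y1,x0:x1].mean().round(2))
E
```

```text
27.23 [ 496.  -219.3  279.4] [ 0.7  0.6 -1.2] 1.0
right ang 173.7 mid [ 497.4 -219.7] extent -54.6 55.0
bottle 7.87
carton 7.51
marker 5.42
```

```bash
python3 -c "
from rig import r
print(r.sign_off())"
```

```text
the job is handed in; nothing more can be done
None
```

I turned all three knobs clockwise to their hard stops in the order single, left, right, left the bottle, carton and marker where they were, and handed the job in at about 27 s; the hand-in returned no verdict.

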